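# Make up a row of three cheese wheels

## Task

The packing guide should hold three of the small cheese wheels and has only one so far: take the wooden pusher out of the crock and with it slide in just two more, leaving the last small wheel and everything else where it is. Press the row of three up against the end stop with a firm but gentle push, so that no gaps are left, but do not shift the stop. The gripper must not touch any cheese; at the end stand the pusher back in the crock.

Things in the scene. Friction and masses are not known exactly. Their poses are not given: they have to be found in the camera images.
- guide: fixed wooden packing guide: two rails 18 mm high, 12 mm wide, along its y, 88 mm apart inside: wheels slide between them in single file on the bare table. Origin: on the table, on the lane's centre line. Rails run from y = -150 to +85 mm; there the mouth opens to +y, with flared ends to y = 122 mm, 145 mm wide outside. A low cross bar lies at y = -200 mm, behind the end stop
- end_stop: dark wooden block, 86 mm wide, 18 mm thick, 46 mm high, across the closed end of the lane. Its setting varies by 15 mm along the lane; a friction clamp holds it, slipping at about 12 N. Origin: at table height, middle of the face the wheels bear on; y points along the lane to the mouth, x across. Pressed up, the three wheels have their centres at y = 40, 120, 200 mm
- wheel_a: golden-waxed cheese wheel lying flat, 80 mm diameter, 45 mm high, about 0.24 kg; too wide to grip. Origin: centre of its underside, z up. Takes 1 to 3 N to slide. This one already lies in the lane, a little off the end stop
- wheel_b: golden-waxed cheese wheel lying flat, 80 mm diameter, 45 mm high, about 0.24 kg; too wide to grip. Origin: centre of its underside, z up. Takes 1 to 3 N to slide. Starts outside the guide, beyond its mouth
- wheel_c: golden-waxed cheese wheel lying flat, 80 mm diameter, 45 mm high, about 0.24 kg; too wide to grip. Origin: centre of its underside, z up. Takes 1 to 3 N to slide. Starts outside the guide, beyond its mouth
- wheel_d: golden-waxed cheese wheel lying flat, 80 mm diameter, 45 mm high, about 0.24 kg; too wide to grip. Origin: centre of its underside, z up. Takes 1 to 3 N to slide. Starts outside the guide, beyond its mouth
- pusher: wooden, 125 mm long, 0.16 kg, upright in the crock, head down. Origin: centre of the lower end of its 24 x 24 mm handle, z up the handle (grip at z = 95 mm; pads closing along x hold firmest). V head on the lowest 40 mm, 62 mm wide (y), hollow to +x: its bottom is 20, its tips 34 mm ahead of the axis; a nested wheel's centre is 64 mm ahead. With its end 22 mm up it clears the rails
- crock: white round crock, fixed, 60 mm high, outer diameter 106 mm, inner 98 mm, inner floor 5 mm above the table. Origin: centre of its underside. The pusher stands in it about central; the middle of the pusher's head is 11 mm ahead (+x of the pusher) of its handle axis
- flat_wheel: a different cheese, 100 mm diameter and only 30 mm high, among the small wheels; leave it. Origin: centre of its underside
- half_wheel: half of a cheese, about 60 x 120 mm, 50 mm high, on the robot's side of the guide; leave it. Origin: near the middle of its underside
- brine_jar: closed jar, 80 mm diameter, 110 mm high, left of the wheels; leave it. Origin: centre of its underside
Not all that is in view belongs to the job. Leave any pink look-alike of the wheel_a alone.

How it is judged:
By the outcome, as a careful person would: the job done as asked, in the order asked, and still so for the second after the job is handed in, with the robot touching nothing.
It also fails if it takes over 69 s, if anything falls off the work surface, if the arm or the gripper's body presses on something with over 40 N, if the wrist force passes 120 N, or if a joint passes its speed limit or range.

## Robot

A 7-joint arm with a two-finger parallel gripper is mounted at the origin on the work surface. World frame = base frame: x ahead of the robot, y to its left, z up, the work surface at z = 0. Lengths are in m, angles in rad, forces in N, time in s.
With the tool pointing down it reaches from about 0.425 to 0.875 m from the base axis. Payload 8.4 kg.
Tool frame: the origin (TCP) lies at the very end of the fingers, on their centre line; the grasp point (between the pads) lies 19 mm behind it; z points along the fingers, y is the line along which they close (so a half turn about z gives the same grasp; the last joint's range is limited). The gripper opens to 85 mm and grips with 20 to 120 N. Pads are 22 mm wide; open, the fingers measure 114 mm over their backs; the gripper's body (76 mm by 85 mm) begins 54 mm behind the grasp point. The pads swing forward as they close: fully open they stand 13 mm farther back than shut.
Start: joints at [1.139, 0.333, 0.04, 1.465, -0.013, 1.343, -0.059], TCP at [0.212, -0.614, 0.231] pointing down, gripper open.
Joint ranges: [-2.58, 2.58], [-0.38, 2.09], [-1.3, 1.39], [0.25, 2.4], [-1.5, 4.64], [0.08, 2.09], [-2.65, 2.65]. Speed limits (rad/s): [2.22, 2.22, 2.79, 2.79, 3.14, 3.14, 3.14].

## Interface

Orientations are given as a 3x3 rotation matrix whose columns are the frame's x, y, z axes.
In Python, from bench import get_obs, read_camera, job_done gives the robot as it stands.
- The arm moves only by the shell command python3 -m pendant 'ROWS'. ROWS is JSON, a list of rows, each a list of 3 entries, a list of its own where there are three numbers: the shift along the tool's x, y, z in units of 0.03 m (1.0 is 0.03 m), then the turn, a rotation vector about the tool's x, y, z in units of 0.12 rad (1.0 is 0.12 rad), then the closure, from -1 (fully open) to 1 (shut). In form: [[[dx, dy, dz], [ax, ay, az], jaw], ...]. A call has 1 to 20 rows; each row shifts and turns the commanded pose from where the row before left it, along the tool's axes as they then stand; what a row does not reach is not made up. A row lasts 1/12 s, in which the tool goes at most 41.7 mm and 7.16 degrees, less where a joint would pass 70% of its speed; a pose out of reach is approached as far as the arm can. A call with a number of a shift or a turn outside -1 to 1 is refused whole. A call with a gripper value outside its range is refused whole. The fingers move at their own pace and stop on an object; the grip force is fixed at half the most. Time passes only in rows, so rows that do not move let the fingers close. It gives the time, the measured TCP pose, the force, the opening and the grip force at its end, in the units of the state.
- get_obs(): the state, without advancing time (a new reading comes with each control period).
- read_camera(name): name is "side" or "top" or "wrist"; returns a dict with "pixels" (384x512x3 uint8, blue, green, red), "range_z" (384x512 float32, m along the optical axis (not along the pixel's ray), 0 where there is no reading), "camera_matrix" (3x3 intrinsics, pixels), "R" (3x3) and "t" (3): a world point X has camera coordinates R X + t. Camera axes: x right, y down, z forward; pixel columns grow to the right and rows downward; lengths in m; the calibration is good to about 2 mm. A picture is of the moment at which its call begins.
- job_done(): hands the job in; it is judged then, once.
The state is a dict: "clock": time; "q": joint angles; "qvel": joint speeds; "tau": joint torques, N m; "eef_pos": TCP position; "ee_rot": TCP orientation; "wrist_force": force on the tool from outside, world axes, zero at the start; "moment": the same for the moment, N m; "width": finger opening in m; "grasp_force": force on a finger pad.
Only numpy, scipy, OpenCV 4.12 (cv2) and the standard library are available. Lean on these libraries where they do the work, as an engineer would, in place of code of your own. Each camera call takes 0.05 s, during which the arm holds its last target. There are 200 camera calls.

## Working session

There is one attempt and no reset: what is moved stays moved. The work goes in short steps, Python scripts to look and compute and a shell command to move; the robot and the scene stay as the last step left them, time stands still between calls to the robot, and variables do not carry over. Pictures are saved under pics/ and viewed, at most 10 in all, crops included, and the job is handed in when it is done.

```bash
mkdir -p pics
cat > h.py <<'E'
import numpy as np,cv2
from bench import get_obs,read_camera
def world(c,u,v,z=None):
    K,R,t=c["camera_matrix"],c["R"],c["t"]
    r=R.T@np.linalg.inv(K)@np.array([u,v,1.]); o=-R.T@t
    if z is None: return o+r*c["range_z"][int(v),int(u)]
    return o+r*(z-o[2])/r[2]
def cloud(c):
    K,R,t=c["camera_matrix"],c["R"],c["t"];h,w=c["range_z"].shape
    u,v=np.meshgrid(np.arange(w),np.arange(h));d=c["range_z"]
    P=np.stack([(u-K[0,2])/K[0,0]*d,(v-K[1,2])/K[1,1]*d,d],-1)
    return (P-t)@R
E
python3 - <<'E'
from h import *
import pickle
cs={n:read_camera(n) for n in("top","side")}
pickle.dump(cs,open("cs.pkl","wb"))
for n,c in cs.items():
    cv2.imwrite(f"pics/{n}0.png",cv2.resize(c["pixels"],(800,600)))
    print(n,-c["R"].T@c["t"],c["R"][2])
o=get_obs();print(o)
E
```

```text
top [0.43907199 0.06586704 1.57391671] [ 0.05242087 -0.00667411 -0.99860278]
side [0.05409769 0.64666111 0.56922323] [ 0.5017346  -0.63883372 -0.58322711]
{'clock': 0.1, 'q': array([ 1.13882614,  0.3338338 ,  0.03988543,  1.46617907, -0.01340412,
        1.34325191, -0.05851316]), 'qvel': array([-0.00122512, -0.00130547,  0.00041019, -0.00181685, -0.00025833,
       -0.00120372,  0.00029561]), 'tau': array([ 4.04980558e-03, -6.60008526e+01,  1.37040205e+00, -4.06465673e+01,
        1.71251083e-02,  8.99445440e-03,  3.72793295e-05]), 'eef_pos': array([ 0.21217371, -0.61397961,  0.23051636]), 'ee_rot': array([[ 9.45154454e-01,  3.26623268e-01, -5.47016121e-04],
       [ 3.26623713e-01, -9.45153571e-01,  1.29527138e-03],
       [-9.39484690e-05, -1.40289995e-03, -9.99999012e-01]]), 'wrist_force': array([ 0.08638113, -0.20618884, -0.29996623]), 'moment': array([-0.04123444,  0.03021346, -0.02279357]), 'grasp_force': 0.0, 'width': 0.0852891146950472}
```

View pics/top0.png

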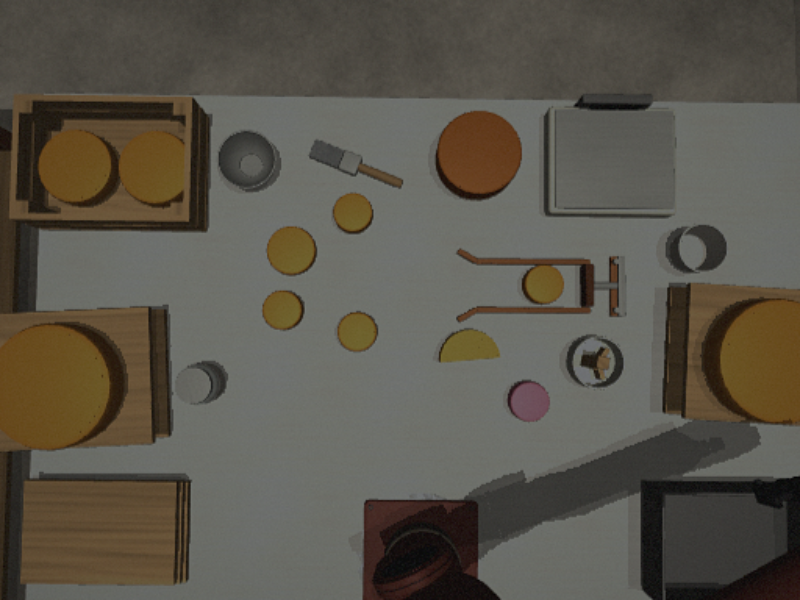

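View pics/side0.png

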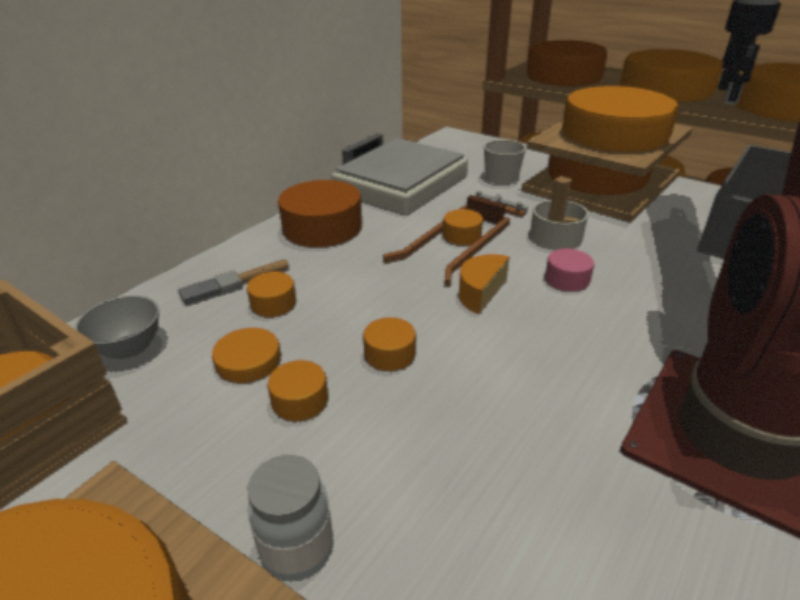

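The top view shows the candidates (800x600 px). Golden discs outside the lane are at (352,212), (283,310), (357,331) and (291,250). The last is wider and low, so it is the flat wheel. Wheel_a is in the lane at (543,284), the pink look-alike at (529,401), the half wheel at (469,347), the crock with pusher at (595,361), and the jar at (200,383).

Run:
```python
from h import *
import pickle
cs=pickle.load(open("cs.pkl","rb"));c=cs["top"];P=cloud(c);im=c["pixels"]
hsv=cv2.cvtColor(im,cv2.COLOR_BGR2HSV)
def blobs(m,name,amin=60):
    n,l,s,ce=cv2.connectedComponentsWithStats(m.astype(np.uint8))
    for i in range(1,n):
        if s[i,4]<amin or s[i,4]>6000: continue
        p=P[l==i]
        ztop=np.median(p[:,2]); top=p[abs(p[:,2]-ztop)<.008]
        r=np.ptp(top[:,0]),np.ptp(top[:,1])
        print(name,"px800",(ce[i]*1.5625).round(0),"area",s[i,4],"z%.3f"%ztop,"ctr",((top.min(0)+top.max(0))/2)[:2].round(4),"mean",top.mean(0)[:2].round(4),"ext",np.round(r,3))
z=P[...,2]
gold=(hsv[...,0]>12)&(hsv[...,0]<30)&(hsv[...,1]>150)&(z>.02)&(z<.06)
blobs(gold,"gold")
# rails & stop
box=(P[...,0]>.3)&(P[...,0]<.75)&(P[...,1]>-.5)&(P[...,1]<.15)
dark=(hsv[...,0]<16)&(hsv[...,1]>90)&box
blobs(dark&(z>.008)&(z<.027),"rail",30); blobs(dark&(z>.034)&(z<.06)&(P[...,0]>.45),"stop",30)
# rail line fits, the straight parts
for lo,hi in((.44,.52),(.55,.66)):
    m=dark&(z>.010)&(z<.027)&(P[...,0]>lo)&(P[...,0]<hi)&(P[...,1]<-.03)&(P[...,1]>-.26)
    p=P[m]; print("rail fit",np.polyfit(p[:,1],p[:,0],1).round(4),p[:,1].min(),p[:,1].max(),len(p))
crk=(P[...,0]>.28)&(P[...,0]<.46)&(P[...,1]>-.42)&(P[...,1]<-.22)
rim=P[crk&(z>.05)&(z<.068)]
print("crock",len(rim),((rim.min(0)+rim.max(0))/2).round(4),np.ptp(rim,axis=0))
blobs(crk&(z>.105)&(z<.16),"handle",8); blobs(crk&(z>.035)&(z<.054),"head",8)
cv2.imwrite("pics/crop0.png",np.hstack([cv2.resize(im[205:255,350:410],(480,400),interpolation=2),cv2.resize(im[120:230,160:250],(320,400))]))
q=P[crk]; print("zmax",np.percentile(q[:,2],[50,95,99,100]))
```

```text
gold px800 [113. 168.] area 72 z0.047 ctr [0.7867 0.6311] mean [0.778  0.6264] ext [0.083 0.021]
gold px800 [352. 212.] area 471 z0.043 ctr [0.6966 0.1447] mean [0.6979 0.1432] ext [0.077 0.076]
gold px800 [290. 249.] area 710 z0.028 ctr [0.6211 0.2685] mean [0.6219 0.2684] ext [0.096 0.097]
gold px800 [543. 283.] area 470 z0.043 ctr [ 0.5573 -0.2444] mean [ 0.5577 -0.244 ] ext [0.073 0.078]
gold px800 [281. 308.] area 447 z0.043 ctr [0.4991 0.2831] mean [0.5005 0.2838] ext [0.076 0.076]
gold px800 [355. 329.] area 362 z0.043 ctr [0.4583 0.1316] mean [0.4603 0.1336] ext [0.072 0.076]
gold px800 [470. 346.] area 372 z0.048 ctr [ 0.431  -0.0956] mean [ 0.4305 -0.0977] ext [0.057 0.116]
rail px800 [522. 260.] area 266 z0.017 ctr [ 0.6145 -0.2063] mean [ 0.6071 -0.2037] ext [0.03  0.266]
rail px800 [613. 270.] area 44 z0.012 ctr [ 0.592  -0.3936] mean [ 0.5887 -0.3936] ext [0.052 0.013]
rail px800 [613. 298.] area 39 z0.011 ctr [ 0.5307 -0.3939] mean [ 0.5315 -0.3934] ext [0.039 0.011]
rail px800 [523. 310.] area 261 z0.016 ctr [ 0.4977 -0.2092] mean [ 0.5042 -0.2067] ext [0.032 0.27 ]
s
[... 475 characters left out ...]
] mean [ 0.4022 -0.3373] ext [0.024 0.025]
head px800 [574. 354.] area 36 z0.046 ctr [ 0.4134 -0.3103] mean [ 0.4133 -0.3041] ext [0.066 0.028]
head px800 [615. 363.] area 73 z0.043 ctr [ 0.3998 -0.3784] mean [ 0.3957 -0.3872] ext [0.094 0.044]
head px800 [604. 352.] area 21 z0.045 ctr [ 0.4203 -0.3648] mean [ 0.4206 -0.3659] ext [0.016 0.015]
head px800 [585. 360.] area 15 z0.042 ctr [ 0.4042 -0.3281] mean [ 0.4046 -0.3276] ext [0.022 0.006]
head px800 [600. 373.] area 29 z0.043 ctr [ 0.378  -0.3568] mean [ 0.3787 -0.3578] ext [0.019 0.022]
head px800 [539. 402.] area 215 z0.043 ctr [ 0.3203 -0.2376] mean [ 0.3206 -0.2348] ext [0.075 0.035]
zmax [0.00113588 0.05869859 0.12792198 0.13603002]
```

View pics/crop0.png

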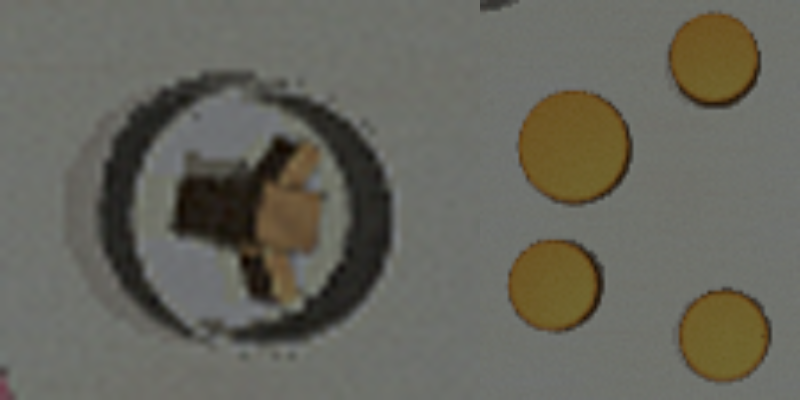

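The crop shows the pusher in the crock. The handle top is at about (290,215) in the crop, and the V wings open to the right (world -y, turned a few degrees towards -x). The right half shows three equal small wheels and the one larger flat wheel. I'll use the two small wheels at (357,331) and (283,310), because their paths to the mouth are clear, and leave (352,212).

```bash
cat >> h.py <<'E'
def go(x,y,z,px,py):
    "target TCP, tool y along (px,py), tool z down: turn (units) first, then shift in the turned tool axes (units)"
    from scipy.spatial.transform import Rotation as Ro
    o=get_obs();A=o["ee_rot"];yy=np.array([px,py,0.])/np.hypot(px,py);zz=np.array([0,0,-1.])
    B=np.column_stack([np.cross(yy,zz),yy,zz])
    print("turn",(Ro.from_matrix(A.T@B).as_rotvec()/.12).round(2),"shift",(B.T@(np.array([x,y,z])-o["eef_pos"])/.03).round(2))
E
python3 - <<'E'
from h import *
import pickle
c=pickle.load(open("cs.pkl","rb"))["top"];P=cloud(c);z=P[...,2];hsv=cv2.cvtColor(c["pixels"],cv2.COLOR_BGR2HSV)
d=(hsv[...,0]<16)&(hsv[...,1]>90)
for lo,hi in((.49,.52),(.59,.63)):
    p=P[d&(z>.013)&(z<.024)&(P[...,0]>lo)&(P[...,0]<hi)&(P[...,1]<-.125)&(P[...,1]>-.33)]
    print(np.polyfit(p[:,1]+.2,p[:,0],1).round(4),len(p))
p=P[(z>.035)&(z<.06)&d&(P[...,0]>.5)&(P[...,0]<.61)&(P[...,1]<-.31)&(P[...,1]>-.36)]
print("stop fit",np.polyfit(p[:,0]-.556,p[:,1],1),np.percentile(p[:,1],[2,98]))
m=(abs(P[...,0]-.402)<.03)&(abs(P[...,1]+.337)<.03)&(z>.115)
pt=P[m];print("top z",np.median(pt[:,2]),cv2.minAreaRect(pt[:,:2].astype(np.float32)*1000))
j=P[(z>.09)&(z<.12)&(P[...,1]>.3)&(P[...,1]<.5)&(P[...,0]<.5)&(P[...,0]>.25)];print("jar",(j.min(0)+j.max(0))/2,np.ptp(j,axis=0))
hd=P[(z>.035)&(z<.05)&(np.hypot(P[...,0]-.405,P[...,1]+.35)<.044)&(hsv[...,1]>60)]
print("head",cv2.minAreaRect(hd[:,:2].astype(np.float32)*1000),hd.mean(0))
go(.402,-.337,.2,-.13,-.99)
E
```

```text
[-0.0142  0.5055] 159
[-0.0107  0.6049] 162
stop fit [-0.00303326 -0.33511714] [-0.34319684 -0.3272013 ]
top z 0.1277667215899572 ((402.455322265625, -338.5896911621094), (25.589191436767578, 23.1075496673584), 79.74768829345703)
jar [0.34961597 0.43928468 0.10525174] [0.06853375 0.06888969 0.02506018]
head ((401.00335693359375, -347.28582763671875), (43.11470413208008, 60.5849609375), 80.84357452392578) [ 0.39894604 -0.3538593   0.04330867]
turn [-0.01  0.    3.86] shift [ 5.07 -9.98  1.02]
```

```bash
python3 -m pendant '[[[0,0,0],[0,0,0.832],-1],[[0,0,0],[0,0,0.832],-1],[[0,0,0],[0,0,0.832],-1],[[0,0,0],[0,0,0.832],-1],[[0,0,0],[0,0,0.832],-1],[[0.431,-0.918,0.09],[0,0,0],-1],[[0.431,-0.918,0.09],[0,0,0],-1],[[0.431,-0.918,0.09],[0,0,0],-1],[[0.431,-0.918,0.09],[0,0,0],-1],[[0.431,-0.918,0.09],[0,0,0],-1],[[0.431,-0.918,0.09],[0,0,0],-1],[[0.431,-0.918,0.09],[0,0,0],-1],[[0.431,-0.918,0.09],[0,0,0],-1],[[0.431,-0.918,0.09],[0,0,0],-1],[[0.431,-0.918,0.09],[0,0,0],-1],[[0.431,-0.918,0.09],[0,0,0],-1],[[0,0,0],[0,0,0],-1],[[0,0,0],[0,0,0],-1]]'; python3 -c "
from h import *
go(.4025,-.338,.081,-.165,-.986)"
```

```text
clock: 1.6
eef_pos: [0.4037, -0.3374, 0.2013]
ee_rot: [[0.987, -0.162, -0.0], [-0.162, -0.987, 0.001], [-0.001, -0.001, -1.0]]
wrist_force: [-0.3, -0.9, 0.8]
width: 0.0855
grasp_force: 0.0
turn [-0.    0.    0.03] shift [-0.03  0.03  4.01]
```

```bash
python3 -m pendant '[[[-0.03,0.03,0.8],[0,0,0],-1],[[0,0,0.8],[0,0,0],-1],[[0,0,0.8],[0,0,0],-1],[[0,0,0.8],[0,0,0],-1],[[0,0,0.5],[0,0,0],-1],[[0,0,0.3],[0,0,0],-1],[[0,0,0],[0,0,0],-1],[[0,0,0],[0,0,0],1],[[0,0,0],[0,0,0],1],[[0,0,0],[0,0,0],1],[[0,0,0],[0,0,0],1],[[0,0,0],[0,0,0],1],[[0,0,0],[0,0,0],1],[[0,0,0],[0,0,0],1],[[0,0,0],[0,0,0],1],[[0,0,0],[0,0,0],1]]'
```

```text
clock: 2.93
eef_pos: [0.402, -0.3399, 0.082]
ee_rot: [[0.986, -0.166, 0.0], [-0.166, -0.986, -0.0], [0.0, 0.0, -1.0]]
wrist_force: [-0.7, 0.6, 4.1]
width: 0.0232
grasp_force: 61.7
```

```bash
python3 -m pendant '[[[0,0,-0.3],[0,0,0],1],[[0,0,-0.6],[0,0,0],1],[[0,0,-0.8],[0,0,0],1],[[0,0,-0.8],[0,0,0],1],[[0,0,-0.8],[0,0,0],1],[[0,0,-0.8],[0,0,0],1],[[0,0,-0.6],[0,0,0],1],[[0,0,0],[0,0,0],1]]'
python3 - <<'E'
from h import *
c=read_camera("side");cv2.imwrite("pics/side1.png",c["pixels"][60:240,250:460].repeat(3,0).repeat(3,1))
print(get_obs()["wrist_force"]);go(.50,-.07,.22,.523,-.852)
E
```

```text
clock: 3.6
eef_pos: [0.4031, -0.3409, 0.227]
ee_rot: [[0.986, -0.166, 0.005], [-0.166, -0.986, -0.004], [0.005, 0.003, -1.0]]
wrist_force: [0.1, 1.0, -0.9]
width: 0.0235
grasp_force: 61.1
[-0.08838271  0.05294238 -1.88057898]
turn [ 0.02 -0.02 -5.98] shift [ 7.49 -5.98  0.16]
```

View pics/side1.png

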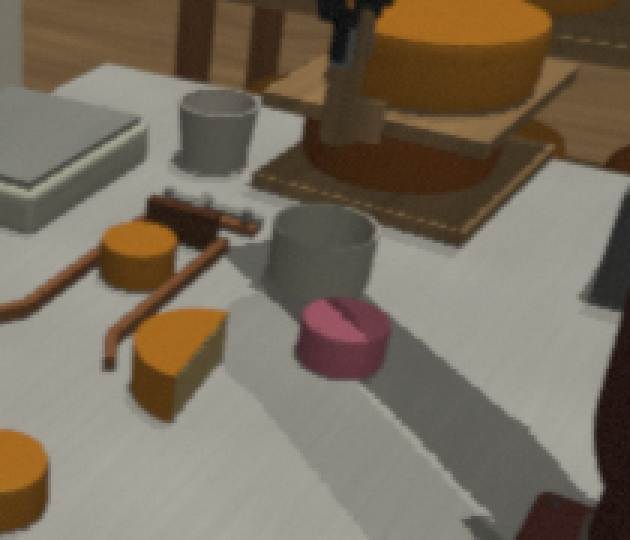

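The pusher is out of the crock and held upright by the gripper, with its head at about (350,120) in this crop. The crock is empty.

```bash
python3 -m pendant '[[[0,0,0],[0,0,-0.75],1],[[0,0,0],[0,0,-0.75],1],[[0,0,0],[0,0,-0.75],1],[[0,0,0],[0,0,-0.75],1],[[0,0,0],[0,0,-0.75],1],[[0,0,0],[0,0,-0.75],1],[[0,0,0],[0,0,-0.75],1],[[0,0,0],[0,0,-0.73],1],[[0.75,-0.6,0],[0,0,0],1],[[0.75,-0.6,0],[0,0,0],1],[[0.75,-0.6,0],[0,0,0],1],[[0.75,-0.6,0],[0,0,0],1],[[0.75,-0.6,0],[0,0,0],1],[[0.75,-0.6,0],[0,0,0],1],[[0.75,-0.6,0],[0,0,0],1],[[0.75,-0.6,0],[0,0,0],1],[[0.75,-0.6,0],[0,0,0],1],[[0.75,-0.6,0],[0,0,0],1]]'
python3 - <<'E'
from h import *
go(.417,.202,.22,.523,-.852)
E
```

```text
clock: 5.15
eef_pos: [0.4986, -0.0673, 0.2213]
ee_rot: [[0.852, 0.524, -0.002], [0.524, -0.852, 0.0], [-0.002, -0.001, -1.0]]
wrist_force: [0.1, -1.3, -1.9]
width: 0.0232
grasp_force: 60.9
turn [-0.01  0.01  0.  ] shift [ 2.38 -9.07  0.04]
```

```bash
python3 -m pendant '[[[0.216,-0.825,0],[0,0,0],1],[[0.216,-0.825,0],[0,0,0],1],[[0.216,-0.825,0],[0,0,0],1],[[0.216,-0.825,0],[0,0,0],1],[[0.216,-0.825,0],[0,0,0],1],[[0.216,-0.825,0],[0,0,0],1],[[0.216,-0.825,0],[0,0,0],1],[[0.216,-0.825,0],[0,0,0],1],[[0.216,-0.825,0],[0,0,0],1],[[0.216,-0.825,0],[0,0,0],1],[[0.216,-0.825,0],[0,0,0],1],[[0,0,0.7],[0,0,0],1],[[0,0,0.8],[0,0,0],1],[[0,0,0.8],[0,0,0],1],[[0,0,0.8],[0,0,0],1],[[0,0,0.8],[0,0,0],1],[[0,0,0.6],[0,0,0],1],[[0,0,0],[0,0,0],1],[[0,0,0],[0,0,0],1]]'
python3 - <<'E'
from h import *
go(.46-.064*.524,.133+.064*.852,.085,.523,-.852)
go(.5464-.064*.524,-.007+.064*.852,.085,.523,-.852)
c=read_camera("top");cv2.imwrite("pics/top1.png",c["pixels"][110:260,130:330].repeat(3,0).repeat(3,1))
E
```

```text
clock: 6.73
eef_pos: [0.416, 0.2001, 0.0866]
ee_rot: [[0.852, 0.524, -0.003], [0.524, -0.852, -0.001], [-0.003, -0.001, -1.0]]
wrist_force: [0.0, -0.2, -0.3]
width: 0.0235
grasp_force: 60.9
turn [-0.01  0.03  0.01] shift [0.08 0.54 0.05]
turn [-0.01  0.03  0.01] shift [0.09 6.02 0.05]
```

View pics/top1.png

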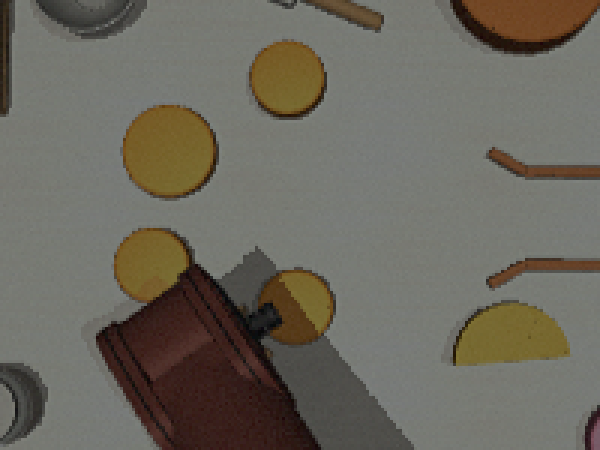

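The picture shows the wheel at about (297,307) in the crop, with the pusher right behind it. The other wheels have not moved. Now I push.

```bash
python3 -m pendant '[[[0.03,0.2,0],[0,0,0],1],[[0.03,0.2,0],[0,0,0],1],[[0.03,0.2,0],[0,0,0],1],[[0,0.3,0],[0,0,0],1],[[0,0.32,0],[0,0,0],1],[[0,0.32,0],[0,0,0],1],[[0,0.32,0],[0,0,0],1],[[0,0.32,0],[0,0,0],1],[[0,0.32,0],[0,0,0],1],[[0,0.32,0],[0,0,0],1],[[0,0.32,0],[0,0,0],1],[[0,0.32,0],[0,0,0],1],[[0,0.32,0],[0,0,0],1],[[0,0.32,0],[0,0,0],1],[[0,0.32,0],[0,0,0],1],[[0,0.32,0],[0,0,0],1],[[0,0.32,0],[0,0,0],1],[[0,0.32,0],[0,0,0],1],[[0,0.32,0],[0,0,0],1],[[0,0.3,0],[0,0,0],1]]'
python3 -m pendant '[[[0.143,0.1,0],[0,0,0.56],1],[[0.143,0.1,0],[0,0,0.56],1],[[0.143,0.1,0],[0,0,0.56],1],[[0.143,0.1,0],[0,0,0.56],1],[[0.143,0.1,0],[0,0,0.56],1],[[0.143,0.1,0],[0,0,0.56],1],[[0.143,0.1,0],[0,0,0.56],1],[[0.143,0.1,0],[0,0,0.56],1],[[0,0,0],[0,0,0],1]]'
cat > look.py <<'E'
from h import *
c=read_camera("top");P=cloud(c);z=P[...,2];hsv=cv2.cvtColor(c["pixels"],cv2.COLOR_BGR2HSV)
g=(hsv[...,0]>8)&(hsv[...,0]<32)&(hsv[...,1]>130)&(z>.02)&(z<.055)&(P[...,0]>.35)&(P[...,0]<.76)&(abs(P[...,1])<.4)
n,l,s,ce=cv2.connectedComponentsWithStats(g.astype(np.uint8))
for i in range(1,n):
    if s[i,4]<60: continue
    p=P[l==i];p=p[abs(p[:,2]-np.median(p[:,2]))<.008];print(s[i,4],"min",p.min(0)[:2].round(3),"max",p.max(0)[:2].round(3),"mean",p.mean(0).round(3))
d=(hsv[...,0]<16)&(hsv[...,1]>90)&(z>.035)&(z<.06)&(abs(P[...,0]-.556)<.05)&(P[...,1]<-.31)&(P[...,1]>-.37);print("stop",P[d].mean(0).round(4),np.percentile(P[d][:,1],98).round(4))
o=get_obs();print(o["eef_pos"].round(4),"nested wheel at",(o["eef_pos"]+.064*o["ee_rot"][:,1])[:2].round(4))
E
python3 look.py
```

```text
clock: 8.45
eef_pos: [0.5144, 0.0477, 0.0876]
ee_rot: [[0.852, 0.524, -0.0], [0.524, -0.852, -0.0], [-0.0, -0.0, -1.0]]
wrist_force: [-1.8, 2.0, 0.6]
width: 0.0234
grasp_force: 61.3
clock: 9.2
eef_pos: [0.5545, 0.0352, 0.0874]
ee_rot: [[1.0, 0.009, 0.001], [0.009, -1.0, -0.001], [0.001, 0.001, -1.0]]
wrist_force: [0.0, -0.0, -1.7]
width: 0.023
grasp_force: 61.1
487 min [0.658 0.106] max [0.736 0.183] mean [0.697 0.143 0.043]
734 min [0.573 0.22 ] max [0.669 0.316] mean [0.621 0.268 0.028]
113 min [ 0.516 -0.344] max [ 0.598 -0.327] mean [ 0.558 -0.336  0.044]
497 min [ 0.521 -0.283] max [ 0.594 -0.205] mean [ 0.557 -0.243  0.044]
504 min [0.461 0.243] max [0.537 0.321] mean [0.499 0.282 0.043]
219 min [ 0.406 -0.153] max [ 0.463 -0.094] mean [ 0.433 -0.122  0.049]
stop [ 0.5578 -0.3349  0.0441] -0.3264
[0.5539 0.0355 0.0874] nested wheel at [ 0.5548 -0.0285]
```

```bash
python3 -m pendant '[[[0,0.2,0],[0,0,0],1],[[0,0.27,0],[0,0,0],1],[[0,0.27,0],[0,0,0],1],[[0,0.27,0],[0,0,0],1],[[0,0.27,0],[0,0,0],1],[[0,0.27,0],[0,0,0],1],[[0,0.27,0],[0,0,0],1]]'
python3 -m pendant '[[[0,0.27,0],[0,0,0],1],[[0,0.27,0],[0,0,0],1],[[0,0.27,0],[0,0,0],1],[[0,0.27,0],[0,0,0],1],[[0,0.27,0],[0,0,0],1],[[0,0.27,0],[0,0,0],1],[[0,0.27,0],[0,0,0],1]]'
python3 look.py
python3 - <<'E'
from h import *
c=read_camera("side");cv2.imwrite("pics/side2.png",c["pixels"][90:270,90:390].repeat(2,0).repeat(2,1))
E
```

```text
clock: 9.83
eef_pos: [0.5541, -0.0191, 0.0876]
ee_rot: [[1.0, 0.013, -0.0], [0.013, -1.0, -0.0], [-0.0, 0.0, -1.0]]
wrist_force: [-0.3, 1.4, -3.1]
width: 0.023
grasp_force: 61.1
clock: 10.42
eef_pos: [0.555, -0.0754, 0.0876]
ee_rot: [[1.0, 0.014, -0.0], [0.014, -1.0, 0.0], [-0.0, -0.0, -1.0]]
wrist_force: [-0.1, 1.5, -1.9]
width: 0.0238
grasp_force: 61.1
490 min [0.659 0.107] max [0.736 0.183] mean [0.698 0.144 0.043]
736 min [0.573 0.22 ] max [0.67  0.317] mean [0.621 0.268 0.028]
104 min [ 0.519 -0.344] max [ 0.598 -0.325] mean [ 0.558 -0.336  0.045]
456 min [ 0.52  -0.283] max [ 0.597 -0.212] mean [ 0.557 -0.245  0.043]
508 min [0.461 0.242] max [0.537 0.321] mean [0.499 0.282 0.043]
220 min [ 0.402 -0.085] max [ 0.459 -0.038] mean [ 0.425 -0.063  0.048]
stop [ 0.5577 -0.335   0.0446] -0.3258
[ 0.5549 -0.0776  0.0876] nested wheel at [ 0.5557 -0.1416]
```

View pics/side2.png

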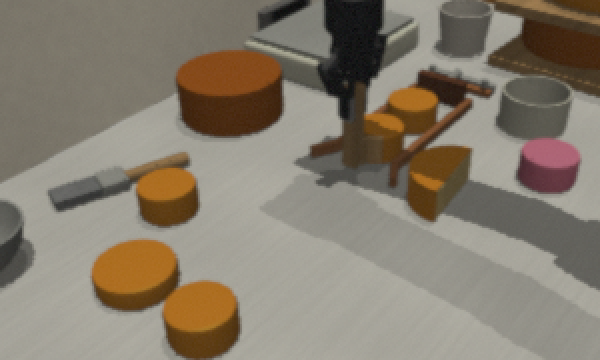

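The side view shows wheel_b between the rails at about (380,135), behind wheel_a at (412,108). Everything else is undisturbed. I back off, lift, and go to the second wheel at (200,318).

```bash
python3 -m pendant '[[[0,-0.4,0],[0,0,0],1],[[0,-0.8,0],[0,0,0],1],[[0,-0.8,-0.2],[0,0,0],1],[[0,-0.8,-0.8],[0,0,0],1],[[0,-0.8,-0.8],[0,0,0],1],[[0,-0.8,-0.8],[0,0,0],1],[[0,-0.8,-0.8],[0,0,0],1],[[0,-0.8,-0.8],[0,0,0],1],[[0,-0.8,-0.2],[0,0,0],1],[[0,0,0],[0,0,-0.74],1],[[0,0,0],[0,0,-0.74],1]]'
python3 -c "
from h import *
go(.4857,.3633,.22,.1685,-.9857)"
```

```text
clock: 11.43
eef_pos: [0.5517, 0.1333, 0.2207]
ee_rot: [[0.98, 0.199, 0.002], [0.199, -0.98, 0.001], [0.002, -0.001, -1.0]]
wrist_force: [-0.3, -0.4, -1.3]
width: 0.0231
grasp_force: 61.1
turn [-0.01 -0.02  0.25] shift [-0.88 -7.93  0.02]
```

```bash
python3 -m pendant '[[[0,0,0],[0,0,0.25],1],[[-0.088,-0.79,0],[0,0,0],1],[[-0.088,-0.79,0],[0,0,0],1],[[-0.088,-0.79,0],[0,0,0],1],[[-0.088,-0.79,0],[0,0,0],1],[[-0.088,-0.79,0],[0,0,0],1],[[-0.088,-0.79,0],[0,0,0],1],[[-0.088,-0.79,0],[0,0,0],1],[[-0.088,-0.79,0],[0,0,0],1],[[-0.088,-0.79,0],[0,0,0],1],[[-0.088,-0.79,0],[0,0,0],1],[[0,0,0],[0,0,0],1]]'
python3 -c "
from h import *
go(.4857,.3633,.086,.1685,-.9857)"; python3 look.py
```

```text
clock: 12.43
eef_pos: [0.4839, 0.3656, 0.2199]
ee_rot: [[0.986, 0.168, -0.001], [0.168, -0.986, 0.003], [-0.001, -0.003, -1.0]]
wrist_force: [-1.2, -0.0, -0.7]
width: 0.0234
grasp_force: 61.1
turn [-0.03  0.01 -0.  ] shift [0.05 0.09 4.46]
491 min [0.658 0.106] max [0.735 0.183] mean [0.697 0.143 0.043]
737 min [0.573 0.22 ] max [0.669 0.317] mean [0.621 0.268 0.028]
502 min [ 0.521 -0.284] max [ 0.597 -0.206] mean [ 0.557 -0.244  0.043]
115 min [ 0.518 -0.344] max [ 0.598 -0.326] mean [ 0.56  -0.335  0.045]
493 min [ 0.519 -0.181] max [ 0.593 -0.104] mean [ 0.556 -0.142  0.043]
508 min [0.461 0.243] max [0.537 0.321] mean [0.499 0.282 0.043]
538 min [ 0.402 -0.154] max [ 0.463 -0.038] mean [ 0.429 -0.093  0.048]
stop [ 0.5576 -0.335   0.0445] -0.3265
[0.4852 0.3632 0.2198] nested wheel at [0.4959 0.3001]
```

```bash
python3 -m pendant '[[[0.02,0,0.7],[0,0,0],1],[[0,0,0.8],[0,0,0],1],[[0,0,0.8],[0,0,0],1],[[0,0,0.8],[0,0,0],1],[[0,0,0.8],[0,0,0],1],[[0,0,0.56],[0,0,0],1],[[0,0,0],[0,0,0],1],[[0,0.2,0],[0,0,0],1],[[0,0.2,0],[0,0,0],1],[[0,0.2,0],[0,0,0],1],[[0,0.35,0],[0,0,0],1],[[0,0.35,0],[0,0,0],1],[[0,0.35,0],[0,0,0],1],[[0,0.35,0],[0,0,0],1],[[0,0.35,0],[0,0,0],1],[[0,0.35,0],[0,0,0],1]]'
python3 -c "
from h import *
go(.549-.064*.1685,-.007+.064*.9857,.0866,.1685,-.9857)"
```

```text
clock: 13.82
eef_pos: [0.502, 0.278, 0.0861]
ee_rot: [[0.987, 0.16, 0.0], [0.16, -0.987, 0.0], [0.0, -0.0, -1.0]]
wrist_force: [0.1, 2.9, 1.9]
width: 0.0235
grasp_force: 61.3
turn [-0.   -0.   -0.07] shift [-0.06  7.5  -0.02]
```

```bash
python3 -m pendant '[[[0,0.36,0],[0,0,0],1],[[0,0.36,0],[0,0,0],1],[[0,0.36,0],[0,0,0],1],[[0,0.36,0],[0,0,0],1],[[0,0.36,0],[0,0,0],1],[[0,0.36,0],[0,0,0],1],[[0,0.36,0],[0,0,0],1],[[0,0.36,0],[0,0,0],1],[[0,0.36,0],[0,0,0],1],[[0,0.36,0],[0,0,0],1],[[0,0.36,0],[0,0,0],1],[[0,0.36,0],[0,0,0],1],[[0,0.36,0],[0,0,0],1],[[0,0.36,0],[0,0,0],1],[[0,0.36,0],[0,0,0],1],[[0,0.36,0],[0,0,0],1],[[0,0.36,0],[0,0,0],1],[[0,0.36,0],[0,0,0],1],[[0,0.36,0],[0,0,0],1],[[0,0.3,0],[0,0,0],1]]'
python3 look.py; python3 -c "
from h import *
go(.5535,.034,.0866,.0125,-1)"
```

```text
clock: 15.48
eef_pos: [0.5362, 0.0663, 0.0858]
ee_rot: [[0.987, 0.16, -0.0], [0.16, -0.987, -0.0], [-0.0, 0.0, -1.0]]
wrist_force: [-1.0, 2.6, 0.3]
width: 0.0235
grasp_force: 61.5
491 min [0.659 0.106] max [0.735 0.183] mean [0.697 0.143 0.043]
740 min [0.573 0.22 ] max [0.669 0.317] mean [0.621 0.268 0.028]
508 min [ 0.521 -0.284] max [ 0.597 -0.204] mean [ 0.557 -0.244  0.044]
107 min [ 0.516 -0.343] max [ 0.598 -0.325] mean [ 0.558 -0.335  0.046]
490 min [ 0.519 -0.182] max [ 0.593 -0.103] mean [ 0.556 -0.142  0.044]
75 min [ 0.528 -0.034] max [ 0.581 -0.008] mean [ 0.556 -0.024  0.044]
421 min [ 0.403 -0.154] max [ 0.462 -0.059] mean [ 0.432 -0.103  0.049]
stop [ 0.5575 -0.3347  0.0452] -0.3258
[0.5366 0.0642 0.0857] nested wheel at [0.5467 0.001 ]
turn [0.01 0.   1.22] shift [ 0.55  1.01 -0.03]
```

```bash
python3 -m pendant '[[[0.08,0.22,0],[0,0,0.2],1],[[0.1,0.22,0],[0,0,0.25],1],[[0.1,0.22,0],[0,0,0.25],1],[[0.1,0.22,0],[0,0,0.25],1],[[0.08,0.22,0],[0,0,0.2],1],[[0,0,0],[0,0,0],1]]'
python3 look.py; python3 -c "
from h import *
go(.5547,-.062,.0866,.0125,-1)"
```

```text
clock: 16.03
eef_pos: [0.5539, 0.0344, 0.0857]
ee_rot: [[1.0, 0.019, 0.0], [0.019, -1.0, -0.001], [0.0, 0.001, -1.0]]
wrist_force: [0.1, -0.5, -1.0]
width: 0.0235
grasp_force: 61.1
490 min [0.659 0.106] max [0.736 0.183] mean [0.697 0.143 0.043]
734 min [0.573 0.22 ] max [0.669 0.316] mean [0.621 0.268 0.028]
498 min [ 0.52  -0.284] max [ 0.597 -0.206] mean [ 0.557 -0.244  0.043]
110 min [ 0.518 -0.344] max [ 0.598 -0.327] mean [ 0.558 -0.336  0.045]
491 min [ 0.519 -0.182] max [ 0.593 -0.102] mean [ 0.555 -0.142  0.043]
200 min [ 0.407 -0.153] max [ 0.462 -0.096] mean [ 0.433 -0.124  0.049]
stop [ 0.558  -0.3349  0.0449] -0.3266
[0.5536 0.0352 0.0857] nested wheel at [ 0.555  -0.0288]
turn [0.   0.   0.07] shift [-0.    3.24 -0.03]
```

```bash
python3 -m pendant '[[[0,0.15,0],[0,0,0],1],[[0,0.2,0],[0,0,0],1],[[0,0.2,0],[0,0,0],1],[[0,0.2,0],[0,0,0],1],[[0,0.2,0],[0,0,0],1],[[0,0.2,0],[0,0,0],1],[[0,0.2,0],[0,0,0],1],[[0,0.2,0],[0,0,0],1]]'
python3 -m pendant '[[[0,0.16,0],[0,0,0],1],[[0,0.16,0],[0,0,0],1],[[0,0.16,0],[0,0,0],1],[[0,0.16,0],[0,0,0],1],[[0,0.16,0],[0,0,0],1],[[0,0.1,0],[0,0,0],1],[[0,0.1,0],[0,0,0],1],[[0,0.1,0],[0,0,0],1]]'
python3 look.py; python3 -c "
from h import *
go(.5547,-.062,.0866,.0125,-1)"
```

```text
clock: 16.75
eef_pos: [0.5544, -0.0103, 0.0859]
ee_rot: [[1.0, 0.023, 0.0], [0.023, -1.0, 0.0], [0.0, -0.0, -1.0]]
wrist_force: [-0.3, 2.1, -1.6]
width: 0.0235
grasp_force: 61.2
clock: 17.42
eef_pos: [0.5551, -0.0431, 0.0858]
ee_rot: [[1.0, 0.023, -0.0], [0.023, -1.0, 0.0], [-0.0, -0.0, -1.0]]
wrist_force: [-0.2, 5.7, -0.9]
width: 0.023
grasp_force: 61.3
493 min [0.659 0.106] max [0.736 0.183] mean [0.697 0.143 0.043]
738 min [0.573 0.22 ] max [0.669 0.317] mean [0.621 0.268 0.028]
865 min [ 0.52  -0.306] max [ 0.597 -0.165] mean [ 0.557 -0.235  0.044]
101 min [ 0.516 -0.344] max [ 0.598 -0.325] mean [ 0.561 -0.335  0.044]
stop [ 0.5583 -0.335   0.0447] -0.3271
[ 0.5552 -0.0439  0.0858] nested wheel at [ 0.5566 -0.1079]
turn [0.   0.   0.09] shift [-0.02  0.6  -0.03]
```

```bash
python3 -m pendant '[[[0,0.08,0],[0,0,0],1],[[0,0.08,0],[0,0,0],1],[[0,0.08,0],[0,0,0],1],[[0,0.06,0],[0,0,0],1],[[0,0.05,0],[0,0,0],1],[[0,0.04,0],[0,0,0],1],[[0,0.04,0],[0,0,0],1]]'
python3 look.py|tail -3;python3 -m pendant '[[[0,0.03,0],[0,0,0],1],[[0,0.03,0],[0,0,0],1]]'
```

```text
clock: 18.05
eef_pos: [0.5554, -0.056, 0.0858]
ee_rot: [[1.0, 0.023, -0.0], [0.023, -1.0, 0.0], [-0.0, -0.0, -1.0]]
wrist_force: [-0.5, 5.8, 0.1]
width: 0.0234
grasp_force: 61.4
119 min [ 0.403 -0.066] max [ 0.45  -0.037] mean [ 0.42  -0.052  0.048]
stop [ 0.556  -0.3349  0.0452] -0.3251
[ 0.5554 -0.0563  0.0858] nested wheel at [ 0.5569 -0.1203]
clock: 18.27
eef_pos: [0.5555, -0.0576, 0.0858]
ee_rot: [[1.0, 0.023, -0.0], [0.023, -1.0, 0.0], [-0.0, -0.0, -1.0]]
wrist_force: [0.4, 5.3, -0.4]
width: 0.0236
grasp_force: 61.3
```

```bash
python3 -m pendant '[[[0,0.03,0],[0,0,0],1]]'; python3 -m pendant '[[[0,0.03,0],[0,0,0],1]]'
```

```text
clock: 18.35
eef_pos: [0.5555, -0.0585, 0.0858]
ee_rot: [[1.0, 0.023, -0.0], [0.023, -1.0, 0.0], [-0.0, -0.0, -1.0]]
wrist_force: [-0.5, 5.1, -1.0]
width: 0.0234
grasp_force: 61.3
clock: 18.43
eef_pos: [0.5555, -0.0594, 0.0858]
ee_rot: [[1.0, 0.023, -0.0], [0.023, -1.0, 0.0], [-0.0, -0.0, -1.0]]
wrist_force: [-0.2, 5.3, -0.6]
width: 0.023
grasp_force: 61.3
```

```bash
python3 -m pendant '[[[0,0.03,0],[0,0,0],1]]'|grep -E 'pos|force: \['; python3 -m pendant '[[[0,0.03,0],[0,0,0],1]]'|grep -E 'pos|force: \['
```

```text
eef_pos: [0.5555, -0.0603, 0.0858]
wrist_force: [-1.2, 5.0, -0.5]
eef_pos: [0.5556, -0.0612, 0.0858]
wrist_force: [0.0, 5.1, -1.1]
```

```bash
python3 -m pendant '[[[0,0.02,0],[0,0,0],1]]'|grep -E 'pos|force: \['; python3 look.py|tail -2
```

```text
eef_pos: [0.5556, -0.0618, 0.0858]
wrist_force: [-0.4, 6.7, 0.0]
stop [ 0.5569 -0.3345  0.0446] -0.319
[ 0.5555 -0.0618  0.0858] nested wheel at [ 0.557  -0.1257]
```

```bash
python3 -m pendant '[[[0,0.02,0],[0,0,0],1]]'|grep -E 'pos|force: \['
```

```text
eef_pos: [0.5556, -0.0619, 0.0858]
wrist_force: [-0.4, 8.1, -0.7]
```

```bash
python3 -m pendant '[[[0,0.01,0],[0,0,0],1]]'|grep -E 'pos|force: \['
```

```text
eef_pos: [0.5556, -0.0619, 0.0859]
wrist_force: [-0.5, 8.2, -0.2]
```

```bash
python3 -m pendant '[[[0,0.02,0],[0,0,0],1]]'|grep -E 'pos|force: \['; python3 -m pendant '[[[0,0.01,0],[0,0,0],1]]'|grep -E 'pos|force: \['
```

```text
eef_pos: [0.5556, -0.062, 0.0859]
wrist_force: [-1.0, 9.7, 0.5]
eef_pos: [0.5556, -0.062, 0.0859]
wrist_force: [-1.3, 9.3, 1.0]
```

```bash
python3 -m pendant '[[[0,0.01,0],[0,0,0],1],[[0,0,0],[0,0,0],1]]'|grep -E 'pos|force: \['; python3 look.py|tail -2
```

```text
eef_pos: [0.5556, -0.0621, 0.0859]
wrist_force: [-0.8, 9.8, 0.8]
stop [ 0.5565 -0.335   0.0446] -0.326
[ 0.5556 -0.0621  0.0859] nested wheel at [ 0.5572 -0.1261]
```

```bash
python3 -m pendant '[[[0,-0.1,0],[0,0,0],1],[[0,-0.3,0],[0,0,0],1],[[0,-0.7,0],[0,0,0],1],[[0,-0.8,0],[0,0,0],1],[[0,-0.8,-0.3],[0,0,0],1],[[0,-0.8,-0.8],[0,0,0],1],[[0,-0.8,-0.8],[0,0,0],1],[[0,-0.8,-0.8],[0,0,0],1],[[0,-0.8,-0.8],[0,0,0],1],[[0,-0.8,-0.8],[0,0,0],1],[[0,0,-0.5],[0,0,0],1],[[0,0,0],[0,0,0],1]]'|grep -E 'clock|pos'
python3 look.py
python3 - <<'E'
from h import *
c=read_camera("top");cv2.imwrite("pics/top2.png",c["pixels"][150:260,260:420].repeat(4,0).repeat(4,1))
E
```

```text
clock: 20.28
eef_pos: [0.5523, 0.1388, 0.2336]
247 min [0.672 0.106] max [0.735 0.183] mean [0.711 0.139 0.043]
368 min [0.573 0.254] max [0.669 0.317] mean [0.617 0.288 0.028]
1493 min [ 0.519 -0.325] max [ 0.598 -0.088] mean [ 0.557 -0.206  0.043]
111 min [ 0.516 -0.343] max [ 0.598 -0.327] mean [ 0.558 -0.335  0.044]
549 min [ 0.402 -0.154] max [ 0.462 -0.037] mean [ 0.429 -0.093  0.048]
stop [ 0.5556 -0.3349  0.0446] -0.326
[0.5519 0.137  0.2313] nested wheel at [0.5534 0.0731]
```

View pics/top2.png

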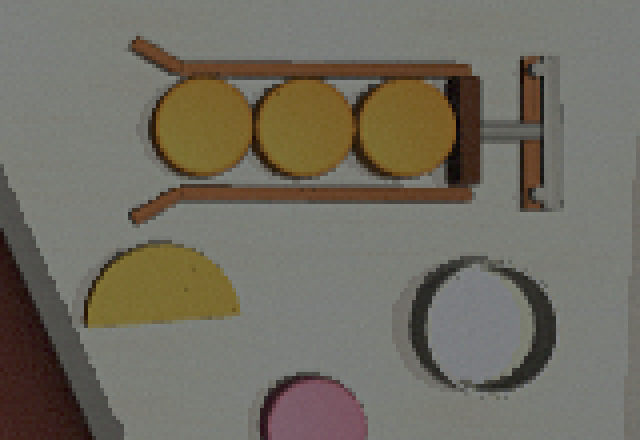

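The top view shows three wheels touching in a row, at (204,127), (305,127) and (406,127), against the stop. The stop has not moved (y −0.335, as before). The crock is empty at (483,325). Now I return the pusher.

Run:
```python
from h import *
c=read_camera("top");P=cloud(c);z=P[...,2]
m=(z>.052)&(z<.066)&(abs(P[...,0]-.4)<.065)&(abs(P[...,1]+.348)<.065)
p=P[m][:,:2].astype(np.float32);print(len(p),cv2.minEnclosingCircle(p),cv2.fitEllipse(p*1000))
go(.47,-.20,.225,-.166,-.986)
```

```text
151 ((0.4004443883895874, -0.3500555157661438), 0.05325402691960335) ((400.7417297363281, -349.182373046875), (100.83247375488281, 101.70919036865234), 52.52640151977539)
turn [0.01 0.01 1.57] shift [-0.8  11.47  0.12]
```

```bash
python3 -m pendant '[[[0,0,0],[0,0,0.785],1],[[0,0,0],[0,0,0.785],1],[[-0.135,0.915,0],[0,0,0],1],[[-0.135,0.915,0],[0,0,0],1],[[-0.135,0.915,0],[0,0,0],1],[[-0.135,0.915,0],[0,0,0],1],[[-0.135,0.915,0],[0,0,0],1],[[-0.135,0.915,0],[0,0,0],1],[[-0.135,0.915,0],[0,0,0],1],[[-0.135,0.915,0],[0,0,0],1],[[-0.135,0.915,0],[0,0,0],1],[[-0.135,0.915,0],[0,0,0],1],[[-0.135,0.915,0],[0,0,0],1],[[-0.135,0.915,0],[0,0,0],1],[[-0.135,0.915,0],[0,0,0],1],[[-0.135,0.915,0],[0,0,0],1],[[-0.135,0.915,0],[0,0,0],1],[[-0.135,0.915,0],[0,0,0],1],[[-0.1,0.915,0],[0,0,0],1],[[0,0.8,0],[0,0,0],1]]'
python3 -m pendant '[[[0,0,0],[0,0,0],1],[[0,0,0],[0,0,0],1]]' >/dev/null
python3 -c "
from h import *
go(.4021,-.3395,.083,-.166,-.986)"
```

```text
clock: 22.1
eef_pos: [0.4005, -0.3384, 0.2282]
ee_rot: [[0.986, -0.168, -0.003], [-0.168, -0.986, 0.001], [-0.003, -0.0, -1.0]]
wrist_force: [0.2, -0.4, -1.6]
width: 0.0233
grasp_force: 61.2
turn [-0.01  0.02 -0.03] shift [0.04 0.06 4.83]
```

```bash
python3 -m pendant '[[[0.04,0.04,0.6],[0,0,0],1],[[0,0,0.8],[0,0,0],1],[[0,0,0.8],[0,0,0],1],[[0,0,0.8],[0,0,0],1],[[0,0,0.7],[0,0,0],1],[[0,0,0.5],[0,0,0],1],[[0,0,0.3],[0,0,0],1],[[0,0,0.1],[0,0,0],1],[[0,0,0.1],[0,0,0],1],[[0,0,0],[0,0,0],1]]'
python3 -m pendant '[[[0,0,0.05],[0,0,0],1],[[0,0,0.03],[0,0,0],1],[[0,0,0],[0,0,0],1]]'
```

```text
clock: 23.1
eef_pos: [0.4045, -0.3372, 0.089]
ee_rot: [[0.986, -0.164, 0.0], [-0.164, -0.986, -0.0], [0.0, 0.0, -1.0]]
wrist_force: [0.2, -0.3, -1.4]
width: 0.0235
grasp_force: 61.1
clock: 23.35
eef_pos: [0.4046, -0.3375, 0.0868]
ee_rot: [[0.986, -0.165, 0.001], [-0.165, -0.986, -0.0], [0.001, 0.0, -1.0]]
wrist_force: [-0.4, -1.1, -1.0]
width: 0.0233
grasp_force: 61.1
```

```bash
python3 -m pendant '[[[-0.06,0.03,0.05],[0,0,0],1],[[0,0,0.05],[0,0,0],1],[[0,0,0],[0,0,0],1]]'|grep -E 'pos|force: \['
python3 -m pendant '[[[0,0,0.03],[0,0,0],1],[[0,0,0],[0,0,0],1]]'|grep -E 'pos|force: \['
```

```text
eef_pos: [0.4022, -0.3379, 0.0832]
wrist_force: [-0.5, 0.3, -2.2]
eef_pos: [0.4024, -0.3378, 0.0824]
wrist_force: [0.2, -0.2, -0.8]
```

```bash
python3 -m pendant '[[[0,0,0.02],[0,0,0],1],[[0,0,0],[0,0,0],1]]'|grep -E 'pos|force: \['
python3 -m pendant '[[[0,0,0.02],[0,0,0],1],[[0,0,0],[0,0,0],1]]'|grep -E 'pos|force: \['
```

```text
eef_pos: [0.4025, -0.3379, 0.0821]
wrist_force: [0.1, -0.4, -0.2]
eef_pos: [0.4026, -0.3379, 0.082]
wrist_force: [-2.4, 1.9, 6.6]
```

Contact with the crock floor. Release, then rise once the fingers have opened.

```bash
python3 -m pendant '[[[0,0,0],[0,0,0],0.2],[[0,0,0],[0,0,0],-0.2],[[0,0,0],[0,0,0],-0.6],[[0,0,0],[0,0,0],-0.6],[[0,0,0],[0,0,0],-0.6],[[0,0,0],[0,0,0],-0.6],[[0,0,0],[0,0,0],-0.6],[[0,0,-0.2],[0,0,0],-0.6],[[0,0,-0.4],[0,0,0],-0.6],[[0,0,-0.7],[0,0,0],-0.6],[[0,0,-0.8],[0,0,0],-0.6],[[0,0,-0.8],[0,0,0],-0.6],[[0,0,-0.8],[0,0,0],-0.6],[[0,0,-0.8],[0,0,0],-0.6],[[-0.5,0.8,-0.3],[0,0,0],-0.6],[[-0.3,0.8,0],[0,0,0],-0.6],[[-0.3,0.8,0],[0,0,0],-0.6],[[-0.3,0.8,0],[0,0,0],-0.6],[[0,0.8,0],[0,0,0],-0.6],[[0,0,0],[0,0,0],-0.6]]'
python3 look.py
python3 - <<'E'
from h import *
a=read_camera("top");P=cloud(a);m=(P[...,2]>.11)&(P[...,2]<.14)&(abs(P[...,0]-.4)<.05)&(abs(P[...,1]+.34)<.04)
print("handle",P[m].mean(0),m.sum())
b=read_camera("side");cv2.imwrite("pics/end.png",np.hstack([x.repeat(2,0).repeat(2,1) for x in(a["pixels"][110:290,160:350+70],b["pixels"][90:270,250:390])]))
E
```

```text
clock: 25.77
eef_pos: [0.3385, -0.4538, 0.2265]
ee_rot: [[0.985, -0.17, -0.0], [-0.17, -0.985, -0.003], [0.0, 0.003, -1.0]]
wrist_force: [-0.3, 0.5, -0.4]
width: 0.0683
grasp_force: 0.0
493 min [0.659 0.106] max [0.735 0.183] mean [0.697 0.143 0.043]
738 min [0.573 0.22 ] max [0.669 0.317] mean [0.621 0.268 0.028]
1495 min [ 0.519 -0.325] max [ 0.598 -0.088] mean [ 0.557 -0.206  0.043]
106 min [ 0.516 -0.343] max [ 0.598 -0.327] mean [ 0.558 -0.336  0.044]
549 min [ 0.403 -0.154] max [ 0.462 -0.038] mean [ 0.43  -0.093  0.048]
stop [ 0.5573 -0.3349  0.0446] -0.3238
[ 0.3399 -0.4515  0.2263] nested wheel at [ 0.3291 -0.5146]
handle [ 0.40262118 -0.33685944  0.12723814] 75
```

View pics/end.png

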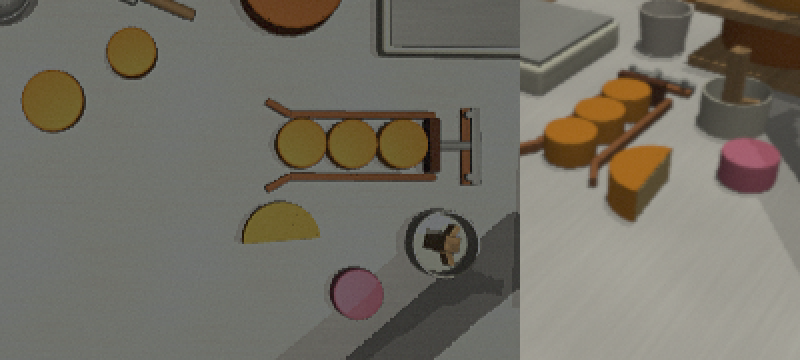

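The picture shows the row of three tight against the stop at (301..405,144), and the pusher upright in the crock at (445,243). The last small wheel (131,52) and everything else are where they started.

```bash
python3 -c "
from bench import job_done;print(job_done())"
```

```text
the job is handed in; nothing more can be done
None
```

The job is handed in at about 26 s of the 69 s: three wheels stand in a row with no visible gaps against the end stop, which did not measurably move (final push about 10 N at the wrist), the pusher stands back in the crock, and the last small wheel and the flat and half wheels measure as they did at the start.

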